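Seat the relay, then set and hold the gauge arm

TASK

On the bench gauge, first press the relay on the little circuit board straight down until it is fully home in its socket. Then squeeze the head of the telescoping arm together with the lock button on its side so that the arm comes free, and draw the arm out until the pointer at the foot of the head lines up with the point of the rider beside the scale. Finish while still holding it there, at rest and with the button squeezed in, and do not disturb the loose things lying around.

Things in the scene. Friction and masses are not known exactly. Their poses are not given: they have to be found in the camera images.
- gauge: bench gauge, fixed to the bench: aluminium base plate 145 (x) x 320 (y) x 8 mm. Origin on the bench top under the rail; the arm's line is the gauge's y axis (x = 0), and the arm comes out of a grey sleeve (36 wide, 51 high, y from +27 to +147 mm) towards -y. -x is the side nearer the robot, with the white scale strip (12 mm high, x from -38 to -20 mm, a tick every 10 mm). The board with the relay is at x = 62, y = -130 mm.
- boom (a joint): how far the telescoping arm is drawn out, m: 0 (in) to 0.11 (out), grows towards the gauge's -y; starts near 0.01. A lock tooth holds it fast, with 1 mm of play, unless lock_button is pressed; when it is pressed a spring draws the arm back with 1 to 2.5 N.
- head: aluminium head on the end of the arm, a block 28 (x) x 26 (y) mm, from 20 to 66 mm above the bench; it is gripped from above across its x faces (35 mm over the button, 29 mm with it in). Axes as the gauge; its origin is on the bench top under its centre. The arm's 5 mm thick feeler leaves its front face (-y) at 36 to 41 mm height, runs 49 mm forward and then sideways to x = +76 mm; it passes 3 mm above the relay once that is home. All of it moves with boom.
- head_centre (a point): centre of the head in x and y, 45 mm above the bench: the height of the lock button and a good height for the middle of the finger pads
- lock_button (a joint): how far the lock button is pressed, m: 0 out (locked) to 0.006 fully in; from 0.0035 the arm is free. Black round button, 18 mm across, on the -x face of the head, standing out 7 mm, centre 45 mm above the bench, pressed towards +x; takes 8 N to start, 11 N fully in. A grip of 30 N or more across the head presses it fully.
- pointer (a point): tip of the thin dark pointer at the foot of the head on its -x side, 30 mm from the head's centre, 15 mm above the bench, at the head's centre in y
- rider: small dark steel rider, 20x12x10 mm, standing fixed on the base plate beside the scale strip, its wedge pointing to the scale (+x)
- rider_mark (a point): point of the rider's wedge, the mark that is to be met; axes as the gauge: the pointer lines up when it lies at the same place along their y axis. It lies where boom is 0.05 to 0.09.
- relay (a joint): how far the relay is pressed down into its socket, m: starts at 0 to 0.0015, fully home at 0.007; it stays where it is pushed, moves at about 6 N
- relay_top (a point): middle of the top of the relay, a grey block 18 (x) x 26 (y) x 14 mm upright in a black socket (22x30 mm) on the green board; top 40 mm above the bench at relay = 0, 33 mm when home; axes as the gauge
- heat_sink_centre (a point): finned grey heat sink 32x32x20 mm; loose, to be left alone; point at its centre
- loupe_centre (a point): black round loupe, 34 mm across, 25 mm high; loose, to be left alone; point at its centre
- usb_stick_centre (a point): dark memory stick 17x52x8 mm, lying flat; loose, to be left alone; point at its centre
- small_jar_centre (a point): amber jar with black cap, 21 mm across, 32 mm high; loose, to be left alone; point at its centre
- vial_centre (a point): clear vial, 15 mm across, 48 mm high, standing; loose, to be left alone; point at its centre

How it is judged:
On the way, in this order (a step that is already met when the one before it is completed fails the run):
1. the relay is pressed fully home (value of joint relay above 0.0055 m), for 0.2 s.
2. the head is gripped and the lock button squeezed in (value of joint lock_button above 0.004 m and contact force between the fingers and head above 3 N), for 0.2 s.
At the end, for the whole second after the job is handed in: The relay is home (within 1.5 mm); the pointer stands within 4 mm of the rider's point along the scale and at rest; the fingers still hold the head (over 5 N) with the lock button squeezed in at least 4 mm (value of joint relay above 0.0055 m and y of pointer in the frame of rider_mark between -0.004 and 0.004 m and value of joint lock_button above 0.004 m and contact force between the fingers and head above 5 N and velocity of joint boom between -0.01 and 0.01 m/s); the arm keeps its last pose, push and grip.
It fails at once if the arm is drawn out before the relay is home (value of joint boom above 0.035 m and value of joint relay below 0.005 m).
It fails at once if a loose thing is disturbed (distance of any of heat_sink_centre, loupe_centre, usb_stick_centre, small_jar_centre, vial_centre from where it was at the start of the episode above 0.02 m).
It also fails if it takes over 38 s, if anything falls off the work surface, if the arm or the gripper's body presses on something with over 40 N, if the wrist force passes 120 N, or if a joint passes its speed limit or range.

ROBOT

A 6-joint arm with a two-finger parallel gripper is mounted at the origin on a cart in front of the work surface, level with it; the furniture and walls round the work are solid. World frame = base frame: x ahead of the robot, y to its left, z up, the work surface at z = 0. Lengths are in m, angles in rad, forces in N, time in s.
With the tool pointing down it reaches from about 0.25 to 0.775 m from the base axis. Payload 4 kg.
Tool frame: the origin (TCP) lies on the centre line of the jaws, within the pads' length; the fingertips stand 8 mm ahead of it and the grasp point (between the pads) lies 11 mm behind it; z points along the fingers, y is the direction in which the jaws open and shut (so a half turn about z gives the same grasp; the last joint's range is limited). The gripper opens to 94 mm and grips with 3 to 60 N. Pads are 16 mm wide; open, the fingers measure 119 mm over their backs; the gripper's body (75 mm by 177 mm) begins 78 mm behind the grasp point.
Start: joints at [1.124, 0.087, 1.371, -0, 1.684, -0.103], TCP at [0.185, 0.518, 0.214] pointing down, gripper open.
Joint ranges: [-3.1, 3.1], [-0.76, 2.03], [0.27, 2.55], [-1.08, 4.22], [0.17, 2.65], [-2.57, 2.57]. Speed limits (rad/s): [2.79, 2.79, 3.14, 3.14, 3.14, 3.14].

INTERFACE

Orientations are given as [roll, pitch, yaw] about the fixed x, y, z axes, in that order (R = Rz(yaw) Ry(pitch) Rx(roll)).
In Python, from bench import robot, cams, close_job gives the robot as it stands.
- The arm moves only by the tool arm_command, never from a script. Its argument "plan" is one flat list of numbers, 7 for each row, row after row: the shift along the tool's x, y, z in cm, then the turn, a rotation vector about the tool's x, y, z in degrees, then the closure, from 0 (fully open) to 1 (shut). A call has 1 to 8 rows; each row shifts and turns the commanded pose from where the row before left it, along the tool's axes as they then stand; what a row does not reach is not made up. A row lasts 1/8 s, in which the tool goes at most 62.5 mm and 10.7 degrees, less where a joint would pass 70% of its speed; a pose out of reach is approached as far as the arm can. A call with a gripper value outside its range is refused whole. The fingers move at their own pace and stop on an object; the grip force is fixed at half the most. Time passes only in rows, so rows that do not move let the fingers close. It gives the time, the measured TCP pose, the force and the opening at its end, in the units of the state.
- robot.get_obs(): the state, without advancing time (a new reading comes with each control period).
- cams.snapshot(name): name is "scene" or "top"; returns a dict with "pixels" (400x640x3 uint8, red, green, blue), "fov_y" (degrees; the focal length in pixels is half the picture's height over the tangent of half this angle, whatever the lens; pixels are square), "cx", "cy" (the principal point, pixels), "camera_from_world" (4x4, takes a point from world to camera coordinates). Camera axes: x right, y up, looking along -z (the intrinsics and any distortion apply to the point x, -y, -z); pixel columns grow to the right and rows downward; lengths in m; the calibration is good to about 2 mm. A picture is of the moment at which its call begins. There is no depth.
- close_job(): hands the job in, once; it reports no verdict.
The state is a dict: "time": time; "joint_positions": joint angles; "qvel": joint speeds; "joint_torque": joint torques, N m; "tool_pos": TCP position; "ee_rot": TCP orientation; "wrist_force": force on the tool from outside, world axes, zero at the start; "wrist_torque": the same for the moment, N m; "width": finger opening in m.
Only numpy, scipy, OpenCV 4.12 (cv2) and the standard library are available. Lean on these libraries where they do the work, as an engineer would, in place of code of your own. Each camera call takes 0.05 s, during which the arm holds its last target.

## Working session

There is one attempt and no reset: what is moved stays moved. The work goes in short steps, Python scripts to look and compute and a tool call to move; the robot and the scene stay as the last step left them, time stands still between calls to the robot, and variables do not carry over. Pictures are saved under pics/ and viewed, and the job is handed in when it is done.

Besides the shell and the picture viewer there is one more tool, called after "Request:" by a JSON object that holds its "api" and its "payload", one argument or row to a line. arm_command: Moves the arm, as the interface text tells. Its arguments: {"type":"object","properties":{"plan":{"type":"array","items":{"type":"number"}}},"required":["plan"]}

```bash
mkdir -p pics; ls
python3 - <<'E'
from bench import robot,cams
import cv2,numpy as np
o=robot.get_obs();print(o)
for n in ("scene","top"):
    s=cams.snapshot(n);print(n,{k:v for k,v in s.items() if k!="pixels"})
    cv2.imwrite(f"pics/{n}0.png",s["pixels"][:,:,::-1])
E
```

```text
pics
{'time': 0.0, 'joint_positions': array([ 1.12394329e+00,  8.79645061e-02,  1.37221271e+00, -2.25392685e-05,
        1.68358115e+00, -1.03108335e-01]), 'qvel': array([ 0.00012726,  0.0008034 ,  0.00047159,  0.00092401, -0.00068622,
        0.00030637]), 'joint_torque': array([ 4.17480060e-04, -3.40174413e+01, -3.02433729e+01,  7.17628794e-02,
        3.28706007e-02, -1.60812201e-04]), 'tool_pos': array([0.18515134, 0.51735375, 0.21232003]), 'ee_rot': array([-3.13943613e+00, -2.00625134e-04,  2.79784522e+00]), 'wrist_force': array([-0.62542864, -0.47426978,  0.6357405 ]), 'wrist_torque': array([-0.06101404,  0.02852219,  0.01206784]), 'width': 0.09392127517867209}
scene {'fov_y': 48.42238891088883, 'cx': 317.61860989413265, 'cy': 209.615858666691, 'camera_from_world': array([[-0.5155844 , -0.85679278,  0.00887964,  0.42313413],
       [ 0.36353489, -0.20935331,  0.90775193, -0.19005647],
       [-0.77589633,  0.4712508 ,  0.41941337, -0.65673402],
       [ 0.        ,  0.        ,  0.        ,  1.        ]])}
top {'fov_y': 51.67344557482624, 'cx': 321.46953931386867, 'cy': 206.9280203155151, 'camera_from_world': array([[-0.01345666, -0.99986422,  0.00951145,  0.16745202],
       [ 0.99071387, -0.01204521,  0.13542874, -0.50514165],
       [-0.13529578,  0.01124554,  0.99074143, -0.87229216],
       [ 0.        ,  0.        ,  0.        ,  1.        ]])}
```

View pics/scene0.png

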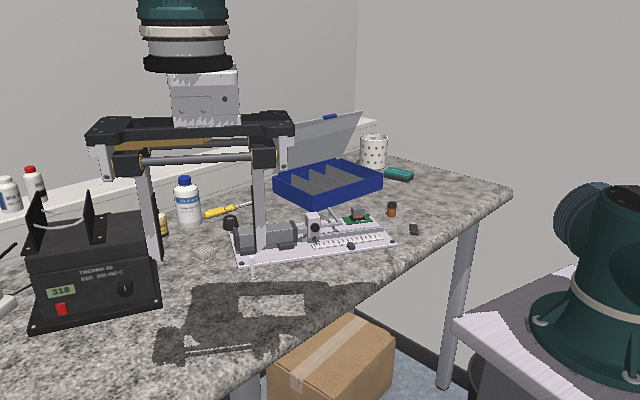

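View pics/top0.png

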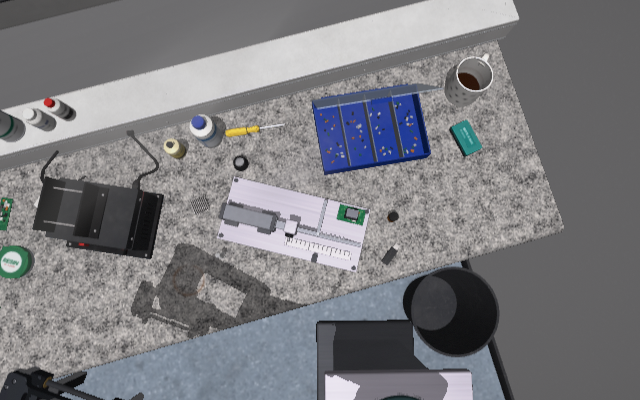

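Run:
```python
import cv2
a=cv2.imread("pics/top0.png")
cv2.imwrite("pics/t1.png",cv2.resize(a[165:285,200:360],None,fx=5,fy=5,interpolation=cv2.INTER_CUBIC))
cv2.imwrite("pics/t2.png",cv2.resize(a[185:285,280:420],None,fx=5.7,fy=5.7,interpolation=cv2.INTER_CUBIC))
a=cv2.imread("pics/scene0.png")
cv2.imwrite("pics/s1.png",cv2.resize(a[180:280,260:420],None,fx=5,fy=5,interpolation=cv2.INTER_CUBIC))
```

```text
(no output)
```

View pics/t1.png

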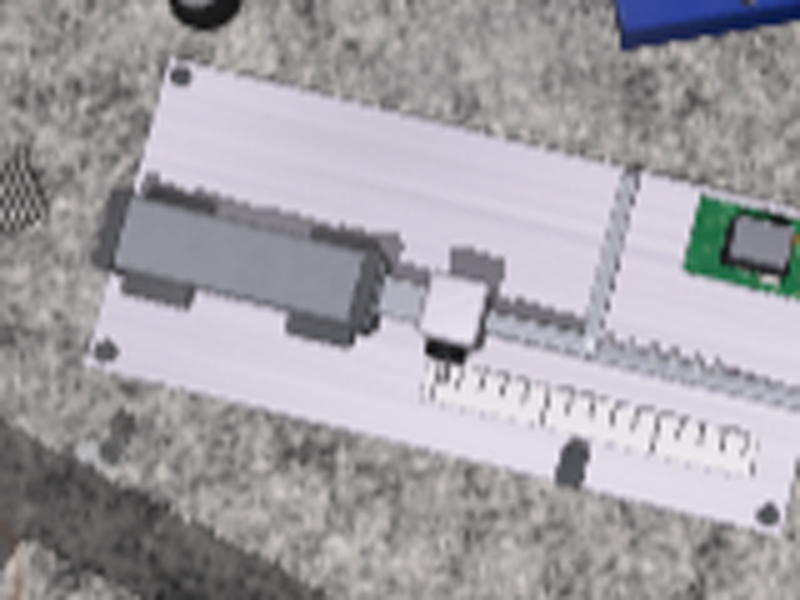

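View pics/t2.png

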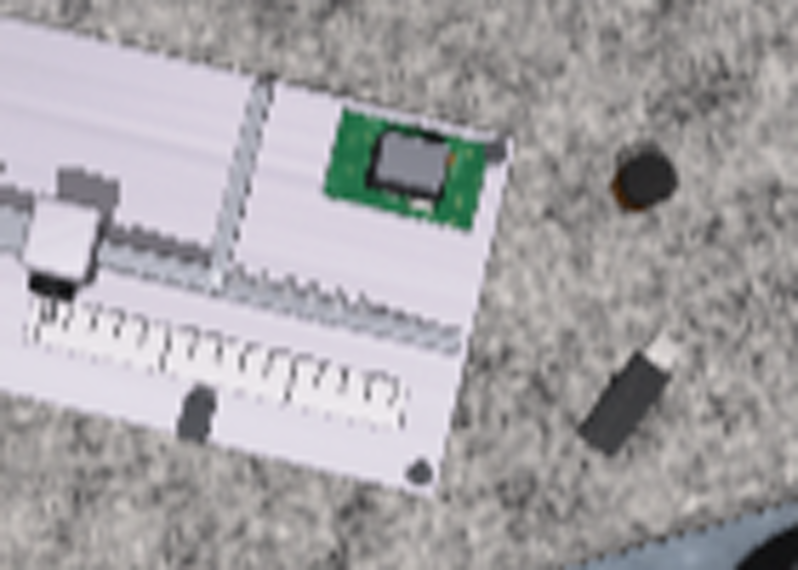

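View pics/s1.png

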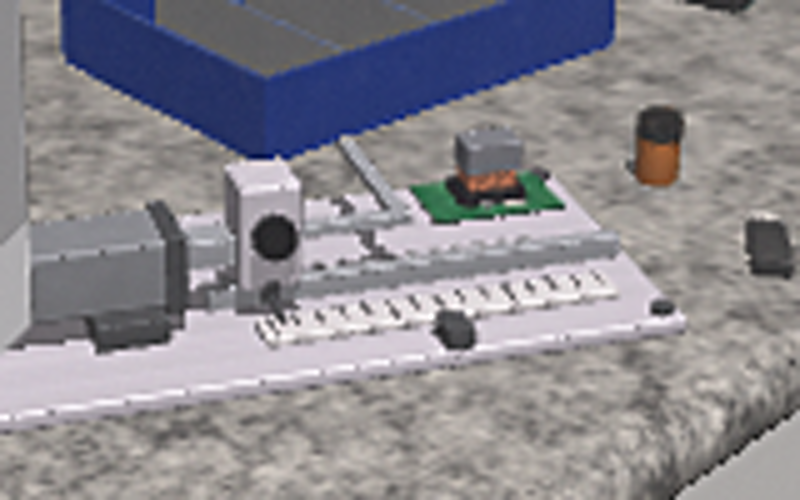

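```bash
cat > h.py <<'E'
import numpy as np
def cam(s):
    return dict(f=200/np.tan(np.radians(s["fov_y"]/2)),cx=s["cx"],cy=s["cy"],T=np.array(s["camera_from_world"]))
def proj(c,P):
    P=np.atleast_2d(P);q=P@c["T"][:3,:3].T+c["T"][:3,3]
    return np.c_[c["cx"]+c["f"]*q[:,0]/-q[:,2], c["cy"]-c["f"]*q[:,1]/-q[:,2]]
def back(c,uv,z):
    d=np.array([(uv[0]-c["cx"])/c["f"],-(uv[1]-c["cy"])/c["f"],-1.])
    R=c["T"][:3,:3];o=-R.T@c["T"][:3,3];w=R.T@d
    return o+w*(z-o[2])/w[2]
def px(u,v,s,x0,y0): return np.array([(u+.5)/s-.5+x0,(v+.5)/s-.5+y0])
E
cat > fit.py <<'E'
from h import *
from bench import cams
from scipy.optimize import least_squares
T=cam(cams.snapshot("top"));S=cam(cams.snapshot("scene"))
t1=lambda u,v:px(u,v,5,200,165)
t2=lambda u,v:px(u,v,5.7,280,185)
s1=lambda u,v:px(u,v,5,260,180)
# p: x,y,yaw,plate cx, plate cy, headY, relay z
def pts(p):
    L=[];h=p[5];rz=p[6];a,b=p[3],p[4]
    A=lambda c,uv,x,y,z:L.append((c,uv,x,y,z))
    A(T,t1(170,58),a+.0725,b+.16,.008);A(T,t1(90,365),a-.0725,b+.16,.008)
    A(T,t2(432,493),a-.0725,b-.16,.008);A(T,t2(513,140),a+.0725,b-.16,.008)
    A(S,s1(685,318),a-.0725,b-.16,.008)
    A(T,t1(432,273),.014,h+.013,.066);A(T,t1(490,283),.014,h-.013,.066)
    A(T,t1(480,349),-.014,h-.013,.066);A(T,t1(420,337),-.014,h+.013,.066)
    A(S,s1(275,237),-.021,h,.045)
    A(S,s1(225,166),-.014,h+.013,.066)if 0 else None
    A(T,t2(413,165),.062,-.130,rz)
    A(S,s1(490,138),.062,-.130,rz)
    return L
def res(p):
    c,s=np.cos(p[2]),np.sin(p[2]);r=[]
    for C,uv,x,y,z in pts(p):
        r.append(proj(C,[p[0]+c*x-s*y,p[1]+s*x+c*y,z])[0]-uv)
    return np.array(r).ravel()
r=least_squares(res,[.5,.2,-.2,.01,0,0,.04],loss='soft_l1')
if __name__=="__main__":
    p=r.x;print(p);print(res(p).reshape(-1,2).round(1))
    c,s=np.cos(p[2]),np.sin(p[2])
    W=lambda x,y:(p[0]+c*x-s*y,p[1]+s*x+c*y)
    def G(w): d=np.array(w[:2])-p[:2];return np.array([c*d[0]+s*d[1],-s*d[0]+c*d[1]])
    print("relay",W(.062,-.13),"head",W(0,p[5]))
    print("rider T",G(back(T,t2(206,385),.014)),G(back(T,t1(580,440),.014)),"S",G(back(S,s1(450,313),.018)))
    for y in (-.06,): print(W(0,p[5]))
    print("obj jar",back(T,t2(650,178),.032),"usb",back(T,t2(628,400),.008))
E
python3 fit.py
```

```text
[ 0.46444041  0.23620597 -0.25026417  0.01359338 -0.00936271 -0.0095794
  0.03977685]
[[-0.6 -0.6]
 [-1.7 -0. ]
 [ 0.4  0.6]
 [ 0.6 -0.7]
 [ 0.7  0.2]
 [ 0.1 -0.6]
 [ 0.5  0.3]
 [-0.7  0.1]
 [-0.8 -0.4]
 [ 1.4  1.6]
 [-0.1 -0.6]
 [ 0.2  0.1]]
relay (np.float64(0.49231313965415013), np.float64(0.09490094551405634)) head (np.float64(0.4620679786993049), np.float64(0.22692500383126415))
rider T [-0.03815026 -0.07315814] [-0.03921566 -0.07312647] S [-0.04483985 -0.07184352]
(np.float64(0.4620679786993049), np.float64(0.22692500383126415))
obj jar [0.4858533  0.00290213 0.032     ] usb [0.40152887 0.01024685 0.008     ]
```

```bash
cat > go.py <<'E'
import sys
from bench import robot
from h import *
from scipy.spatial.transform import Rotation as R
o=robot.get_obs()
t=np.array([float(v) for v in sys.argv[1:4]]);yaw=float(sys.argv[4])
M=R.from_euler('xyz',o["ee_rot"]);D=R.from_euler('xyz',[np.pi,0,yaw])
print("shift now-axes cm",(M.inv().apply(t-o["tool_pos"])*100).round(2),"target-axes",(D.inv().apply(t-o["tool_pos"])*100).round(2),"turn deg",np.degrees((M.inv()*D).as_rotvec()).round(2))
print(o["time"],o["tool_pos"].round(4),o["ee_rot"].round(4),o["wrist_force"].round(2),o["width"])
E
python3 go.py .4923 .0949 .10 2.8913
```

```text
shift now-axes cm [-43.15 -29.43  11.31] target-axes [-40.22 -33.34  11.28] turn deg [-0.07 -0.01 -5.36]
0.2 [0.1853 0.5175 0.2128] [-3.1403e+00 -1.0000e-04  2.7978e+00] [-0.81  0.03 -1.25] 0.09421494254438573
```

Request:
{"api": "arm_command", "payload": {
  "plan": [0,0,0,0,0,-5.36,1,-3.35,-2.78,0,0,0,0,1,-3.35,-2.78,0,0,0,0,1,-3.35,-2.78,0,0,0,0,1,-3.35,-2.78,0,0,0,0,1,-3.35,-2.78,0,0,0,0,1,-3.35,-2.78,0,0,0,0,1,-3.35,-2.78,0,0,0,0,1]
}}

```text
time: 1.2
tool_pos: [0.3649, 0.2699, 0.2134]
ee_rot: [3.141, 0.0, 2.891]
wrist_force: [-1.1, -0.3, -0.2]
width: 0.0174
```

Request:
{"api": "arm_command", "payload": {
  "plan": [-3.35,-2.78,0,0,0,0,1,-3.35,-2.78,0,0,0,0,1,-3.35,-2.78,0,0,0,0,1,-3.35,-2.78,0,0,0,0,1,-3.35,-2.78,0,0,0,0,1,0,0,3.5,0,0,0,1,0,0,3.5,0,0,0,1,0,0,0,0,0,0,1]
}}

```text
time: 2.2
tool_pos: [0.4899, 0.0947, 0.1401]
ee_rot: [-3.139, -0.007, 2.891]
wrist_force: [-0.6, -0.5, 0.3]
width: 0.0006
```

```bash
python3 go.py .4923 .0949 .06 2.8913;python3 - <<'E'
from bench import cams
import cv2
a=cams.snapshot("top")["pixels"][:,:,::-1];b=cams.snapshot("scene")["pixels"][:,:,::-1]
cv2.imwrite("pics/a1.png",cv2.resize(a[150:290,200:400],None,fx=4,fy=4));cv2.imwrite("pics/b1.png",cv2.resize(b[100:260,220:430],None,fx=3.7,fy=3.7))
E
```

```text
shift now-axes cm [-0.28  0.1   8.01] target-axes [-0.23  0.08  8.01] turn deg [-0.13 -0.41 -0.02]
2.2 [0.4899 0.0947 0.1401] [-3.1393 -0.0072  2.8909] [-0.55 -0.46  0.29] 0.0006159532741123984
```

View pics/a1.png

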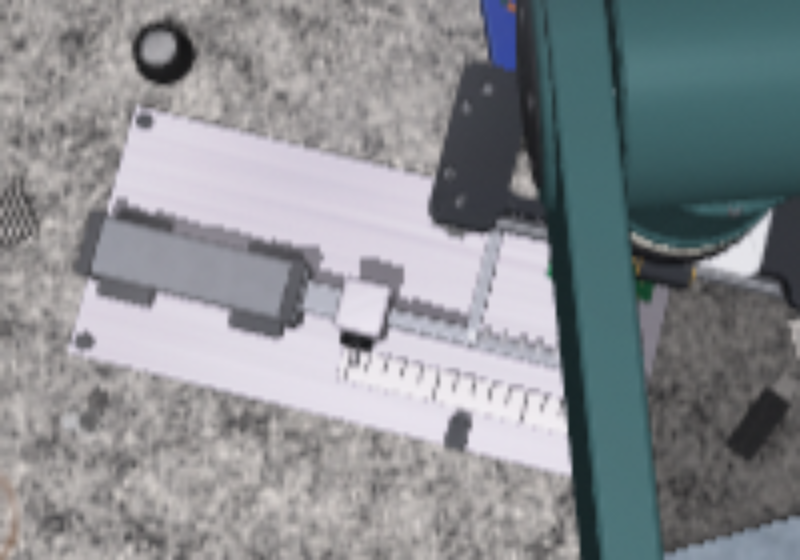

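View pics/b1.png

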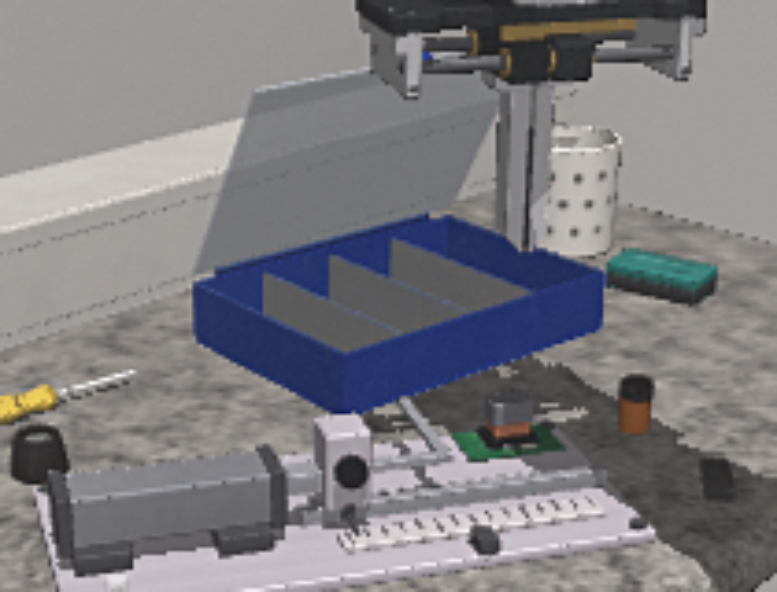

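Request:
{"api": "arm_command", "payload": {
  "plan": [-0.23,0.08,2,0,0.4,0,1,0,0,3,0,0,0,1,0,0,2.5,0,0,0,1,0,0,0,0,0,0,1,0,0,0,0,0,0,1]
}}

```text
time: 2.92
tool_pos: [0.4952, 0.0955, 0.0696]
ee_rot: [3.141, -0.005, 2.891]
wrist_force: [0.0, -0.2, 0.2]
width: 0.0006
```

```bash
python3 go.py .4923 .0949 .041 2.8913;python3 - <<'E'
from bench import cams
import cv2
b=cams.snapshot("scene")["pixels"][:,:,::-1]
cv2.imwrite("pics/b2.png",cv2.resize(b[160:240,310:410],None,fx=7,fy=7))
E
```

```text
shift now-axes cm [ 0.25 -0.14  2.86] target-axes [ 0.27 -0.13  2.86] turn deg [ 0.04 -0.29  0.01]
2.925 [0.4952 0.0955 0.0696] [ 3.1408 -0.0051  2.8915] [ 0.   -0.24  0.21] 0.0006049740552540636
```

View pics/b2.png

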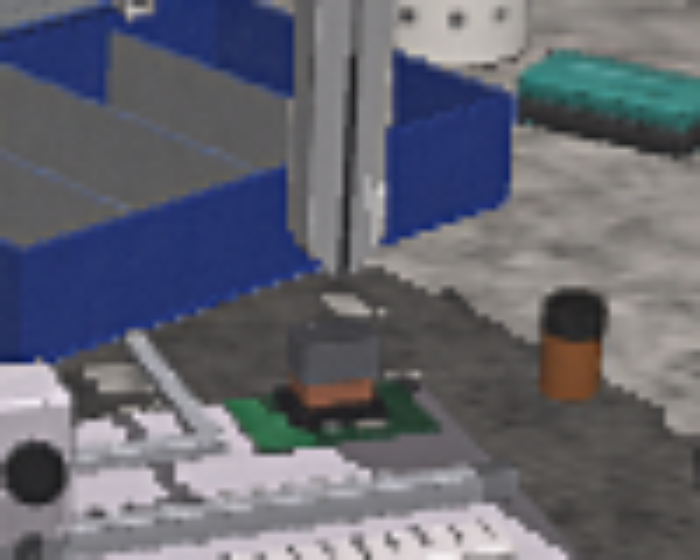

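Request:
{"api": "arm_command", "payload": {
  "plan": [0.2,-0.08,1,0,0,0,1,0,0,0.9,0,0,0,1,0,0,0,0,0,0,1,0,0,0.2,0,0,0,1,0,0,0.2,0,0,0,1,0,0,0,0,0,0,1]
}}

```text
time: 3.72
tool_pos: [0.4922, 0.0951, 0.0464]
ee_rot: [3.141, -0.006, 2.891]
wrist_force: [-1.3, 0.2, 4.0]
width: 0.0003
```

Request:
{"api": "arm_command", "payload": {
  "plan": [0,0,0.2,0,0,0,1,0,0,0.2,0,0,0,1,0,0,0,0,0,0,1]
}}

```text
time: 4.1
tool_pos: [0.4922, 0.0951, 0.0423]
ee_rot: [3.141, -0.006, 2.891]
wrist_force: [-1.4, -0.3, 5.1]
width: 0.0002
```

Request:
{"api": "arm_command", "payload": {
  "plan": [0,0,0.15,0,0,0,1,0,0,0,0,0,0,1]
}}

```text
time: 4.35
tool_pos: [0.4923, 0.0952, 0.0412]
ee_rot: [3.141, -0.006, 2.891]
wrist_force: [-2.4, -0.6, 7.2]
width: 0.0006
```

Request:
{"api": "arm_command", "payload": {
  "plan": [0,0,0.15,0,0,0,1,0,0,0,0,0,0,1]
}}

```text
time: 4.6
tool_pos: [0.4923, 0.0951, 0.0411]
ee_rot: [3.141, -0.006, 2.891]
wrist_force: [-6.4, 0.6, 14.4]
width: 0.0007
```

Request:
{"api": "arm_command", "payload": {
  "plan": [0,0,0.15,0,0,0,1,0,0,0,0,0,0,1]
}}

```text
time: 4.85
tool_pos: [0.4924, 0.0951, 0.041]
ee_rot: [3.141, -0.006, 2.892]
wrist_force: [-8.4, -1.8, 20.0]
width: 0.0007
```

Request:
{"api": "arm_command", "payload": {
  "plan": [0,0,0,0,0,0,1,0,0,-1,0,0,0,1,0,0,-4,0,0,0,0,0,0,-5,0,0,0,0,0,0,-2,0,0,0,0,0,0,0,0,0,0,0]
}}

```text
time: 5.6
tool_pos: [0.4942, 0.0951, 0.1587]
ee_rot: [3.14, -0.003, 2.891]
wrist_force: [-0.4, -0.1, 0.3]
width: 0.0373
```

```bash
python3 -c "
from bench import robot;print(robot.get_obs()['joint_positions'])"
python3 go.py .4621 .2269 .12 4.4621;python3 go.py .4621 .2269 .12 1.3205
```

```text
[ 0.07570482  0.00165344  1.56819775  0.00237607  1.57372709 -1.2448469 ]
shift now-axes cm [ 6.36 11.97  3.91] target-axes [-11.98   6.37   3.87] turn deg [ 1.9e-01 -5.0e-02 -9.0e+01]
5.6 [0.4942 0.0951 0.1587] [ 3.1400e+00 -2.6000e-03  2.8914e+00] [-0.42 -0.13  0.28] 0.03731937639576022
shift now-axes cm [ 6.36 11.97  3.91] target-axes [11.98 -6.37  3.87] turn deg [-5.0e-02 -1.9e-01  9.0e+01]
5.6 [0.4942 0.0951 0.1587] [ 3.1400e+00 -2.6000e-03  2.8914e+00] [-0.42 -0.13  0.28] 0.03731937639576022
```

Request:
{"api": "arm_command", "payload": {
  "plan": [2.12,3.99,0,0,0,0,0,2.12,3.99,0,0,0,0,0,2.12,3.99,0,0,0,0,0,0,0,0,0,0,9,0,0,0,0,0,0,9,0,0,0,0,0,0,9,0,0,0,0,0,0,9,0,0,0,0,0,0,9,0]
}}

```text
time: 6.6
tool_pos: [0.4598, 0.2264, 0.1548]
ee_rot: [-3.133, -0.006, 2.101]
wrist_force: [1.1, -0.6, -0.0]
width: 0.0935
```

Request:
{"api": "arm_command", "payload": {
  "plan": [0,0,0,0,0,9,0,0,0,0,0,0,9,0,0,0,0,0,0,9,0,0,0,0,0,0,9,0,0,0,0,0,0,9,0,0,0,2,0,0,0,0,0,0,0,0,0,0,0,0,0,0,0,0,0,0]
}}

```text
time: 7.6
tool_pos: [0.4603, 0.2265, 0.1366]
ee_rot: [-3.133, 0.001, 1.321]
wrist_force: [1.0, 0.3, 1.1]
width: 0.094
```

```bash
python3 go.py .4621 .2269 .034 1.3205;python3 - <<'E'
from bench import cams
import cv2
a=cams.snapshot("top")["pixels"][:,:,::-1];b=cams.snapshot("scene")["pixels"][:,:,::-1]
cv2.imwrite("pics/a3.png",cv2.resize(a[150:290,200:400],None,fx=4,fy=4));cv2.imwrite("pics/b3.png",cv2.resize(b[120:280,220:420],None,fx=3.7,fy=3.7))
E
```

```text
shift now-axes cm [ 0.09  0.25 10.26] target-axes [ 0.08  0.17 10.26] turn deg [-0.48  0.05  0.  ]
7.6 [0.4603 0.2265 0.1366] [-3.1333e+00  9.0000e-04  1.3206e+00] [0.97 0.27 1.06] 0.09397489715201948
```

View pics/a3.png

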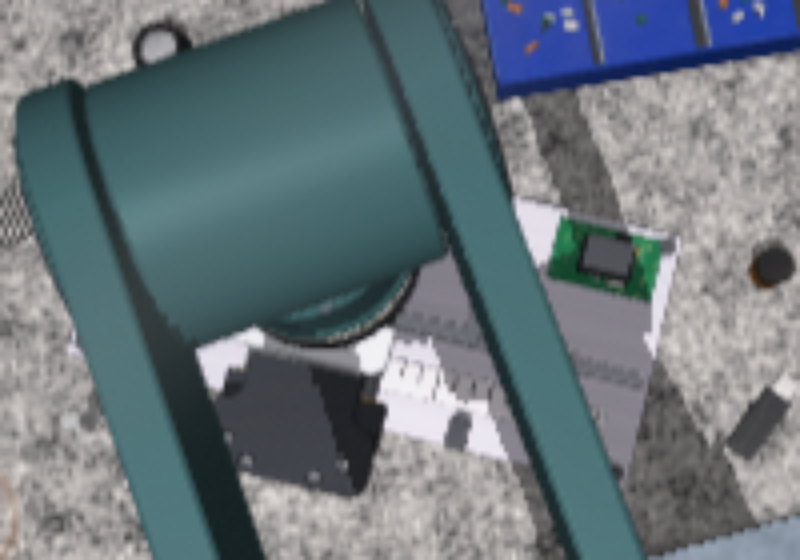

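View pics/b3.png

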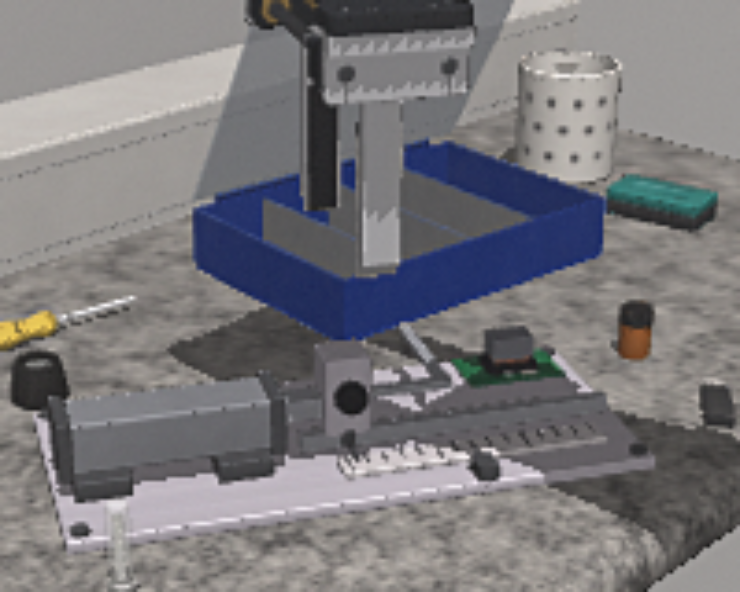

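Request:
{"api": "arm_command", "payload": {
  "plan": [0.08,0.1,2,-0.4,0,0,0,0,0,3,0,0,0,0,0,0,3,0,0,0,0,0,0,1.5,0,0,0,0,0,0,0.6,0,0,0,0,0,0,0,0,0,0,0]
}}

```text
time: 8.45
tool_pos: [0.4622, 0.2274, 0.037]
ee_rot: [3.141, -0.001, 1.32]
wrist_force: [1.2, 0.3, -0.0]
width: 0.094
```

```bash
python3 go.py .4621 .2269 .034 1.3205;python3 - <<'E'
from bench import cams
import cv2
b=cams.snapshot("scene")["pixels"][:,:,::-1]
cv2.imwrite("pics/b4.png",cv2.resize(b[160:270,250:390],None,fx=5.4,fy=5.4))
E
```

```text
shift now-axes cm [-0.05  0.    0.3 ] target-axes [-0.05  0.    0.3 ] turn deg [ 0.05 -0.04 -0.  ]
8.45 [0.4622 0.2274 0.037 ] [ 3.1408e+00 -6.0000e-04  1.3205e+00] [ 1.24  0.27 -0.03] 0.09402311427716929
```

View pics/b4.png

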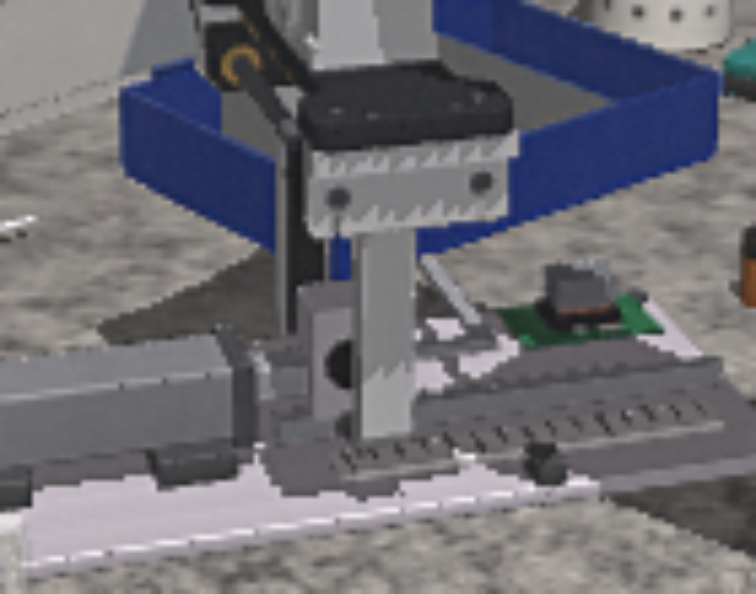

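Request:
{"api": "arm_command", "payload": {
  "plan": [0,0,0.3,0,0,0,0,0,0,0,0,0,0,1,0,0,0,0,0,0,1,0,0,0,0,0,0,1,0,0,0,0,0,0,1,0,0,0,0,0,0,1,0,0,0,0,0,0,1,0,0,0,0,0,0,1]
}}

```text
time: 9.5
tool_pos: [0.463, 0.227, 0.0334]
ee_rot: [3.138, -0.0, 1.321]
wrist_force: [4.6, -0.5, -2.7]
width: 0.0282
```

Request:
{"api": "arm_command", "payload": {
  "plan": [0,0,0,0,0,0,1,0,0,0,0,0,0,1,0,0,0,0,0,0,1]
}}

```text
time: 9.88
tool_pos: [0.463, 0.2271, 0.0334]
ee_rot: [3.139, -0.001, 1.32]
wrist_force: [5.5, -1.2, -1.8]
width: 0.0283
```

Request:
{"api": "arm_command", "payload": {
  "plan": [-0.8,0,0,0,0,0,1,-0.8,0,0,0,0,0,1,-0.8,0,0,0,0,0,1,-0.8,0,0,0,0,0,1,-0.8,0,0,0,0,0,1,-0.8,0,0,0,0,0,1,-0.8,0,0,0,0,0,1,0,0,0,0,0,0,1]
}}

```text
time: 10.88
tool_pos: [0.449, 0.1726, 0.0334]
ee_rot: [3.139, -0.001, 1.32]
wrist_force: [4.0, 0.7, -3.6]
width: 0.0283
```

```bash
python3 go.py .4621 .2269 .034 1.3205;python3 - <<'E'
from bench import cams
import cv2
a=cams.snapshot("top")["pixels"][:,:,::-1];b=cams.snapshot("scene")["pixels"][:,:,::-1]
cv2.imwrite("pics/a5.png",cv2.resize(a[200:290,270:380],None,fx=6,fy=6,interpolation=cv2.INTER_CUBIC));cv2.imwrite("pics/b5.png",cv2.resize(b[190:270,290:390],None,fx=7,fy=7,interpolation=cv2.INTER_CUBIC))
E
```

```text
shift now-axes cm [ 5.58 -0.08 -0.05] target-axes [ 5.58 -0.08 -0.06] turn deg [ 0.13 -0.05 -0.05]
10.875 [0.449  0.1726 0.0334] [ 3.1393e+00 -1.0000e-03  1.3196e+00] [ 4.03  0.66 -3.6 ] 0.02831519915921421
```

View pics/a5.png

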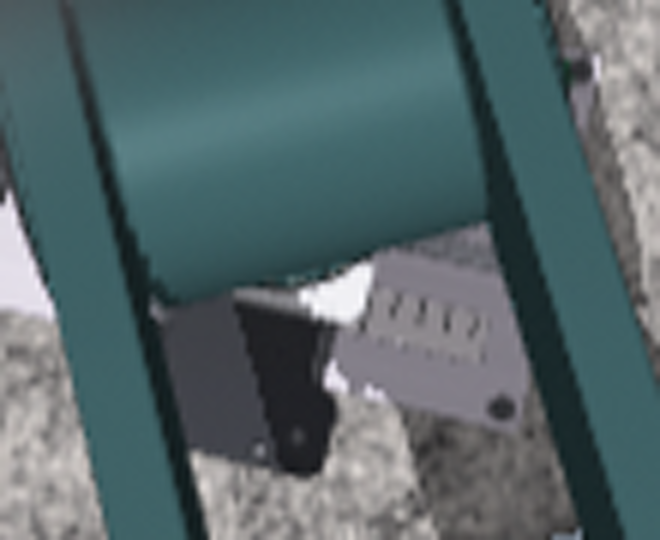

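View pics/b5.png

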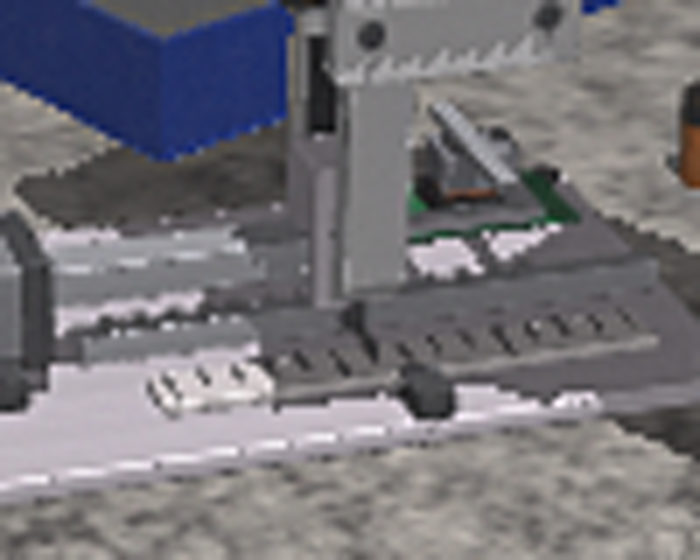

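Run:
```python
from bench import cams
import cv2,numpy as np
b=cams.snapshot("scene")["pixels"][:,:,::-1].copy()
cv2.imwrite("pics/s_now.png",b)
c=cv2.resize(b[225:255,325:365],None,fx=18,fy=18,interpolation=cv2.INTER_NEAREST)
a=cv2.imread("pics/scene0.png")
d=cv2.resize(a[228:258,308:358],None,fx=16,fy=16,interpolation=cv2.INTER_NEAREST)
t=cv2.imread("pics/top0.png");e=cv2.resize(t[228:268,280:330],None,fx=14,fy=14,interpolation=cv2.INTER_NEAREST)
cv2.imwrite("pics/c6.png",c);cv2.imwrite("pics/d6.png",d);cv2.imwrite("pics/e6.png",e)
```

```text
(no output)
```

View pics/c6.png

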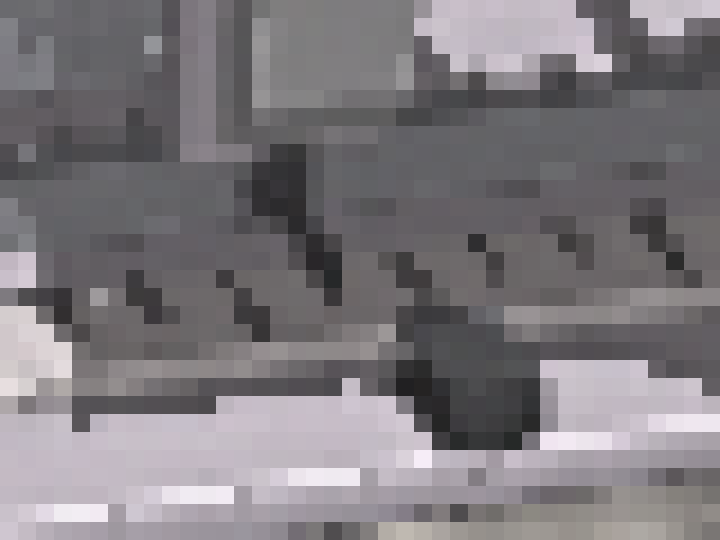

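View pics/d6.png

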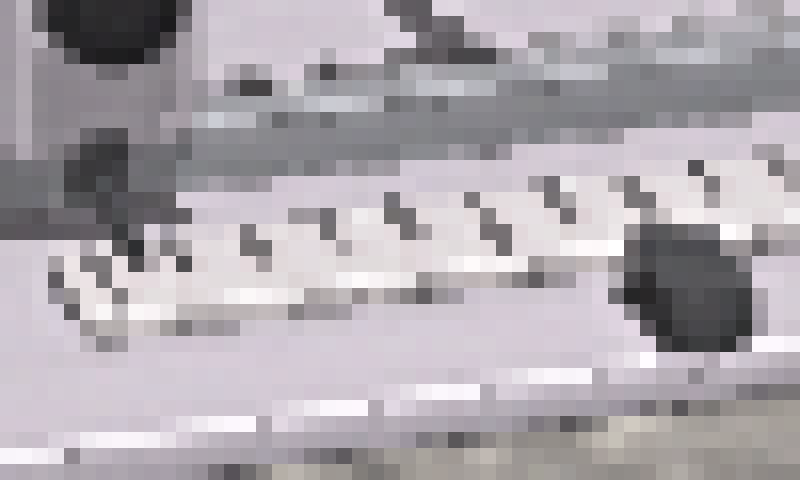

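View pics/e6.png

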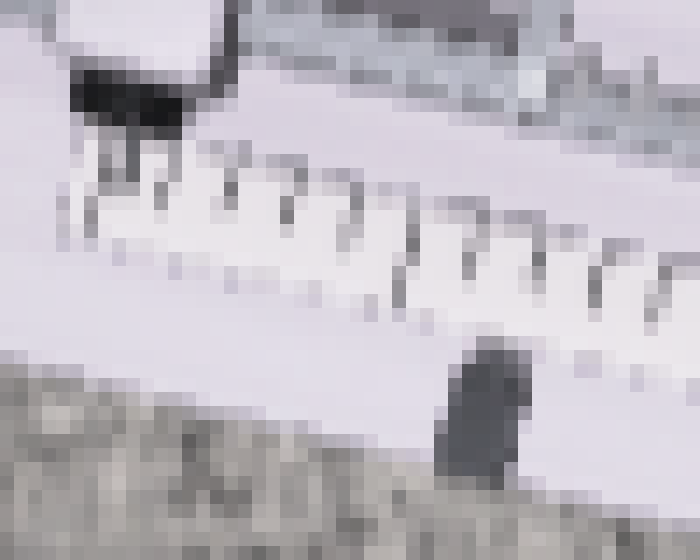

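```bash
cat >> fit.py <<'E'
    q=lambda u,v:px(u,v,18,325,225)
    print("ptr0 S",G(back(S,px(137,265,16,308,228),.015)),"ptr now",G(back(S,q(333,300),.015)))
    for z in(.013,.018): print("rider S",z,G(back(S,q(402,315),z)))
    print("rider bottom-near S",G(back(S,q(475,445),.008)))
    e=lambda u,v:px(u,v,14,280,228)
    print("ptr0 T",G(back(T,e(130,182),.015)),"rider tip T",G(back(T,e(492,340),.016)),"rider rear mid",G(back(T,e(470,487),.016)))
    for z in(.012,.02):
        print("ticks T",z,G(back(T,e(91,235),z)),G(back(T,e(399,305),z)))
        print("tick S",z,[G(back(S,q(*u),z)) for u in((265,335),(160,320),(500,280),(430,290))])
    o=__import__("bench").robot.get_obs();print("tcp",G(o["tool_pos"]))
E
python3 fit.py|tail -14
```

```text
relay (np.float64(0.49231313965415013), np.float64(0.09490094551405634)) head (np.float64(0.4620679786993049), np.float64(0.22692500383126415))
rider T [-0.03815026 -0.07315814] [-0.03921566 -0.07312647] S [-0.04483985 -0.07184352]
(np.float64(0.4620679786993049), np.float64(0.22692500383126415))
obj jar [0.4858533  0.00290213 0.032     ] usb [0.40152887 0.01024685 0.008     ]
ptr0 S [-0.02902074 -0.00754636] ptr now [-0.03232466 -0.06265462]
rider S 0.013 [-0.03425265 -0.07016393]
rider S 0.018 [-0.04270768 -0.06687345]
rider bottom-near S [-0.05545401 -0.07105767]
ptr0 T [-0.02736681 -0.00928417] rider tip T [-0.03808319 -0.07077132] rider rear mid [-0.0611667  -0.07284616]
ticks T 0.012 [-0.03682815 -0.00509821] [-0.03608776 -0.05512071]
tick S 0.012 [array([-0.03272496, -0.0546264 ]), array([-0.02631609, -0.04451384]), array([-0.02793881, -0.08421347]), array([-0.02798724, -0.07583138])]
ticks T 0.02 [-0.03703994 -0.00577439] [-0.036306   -0.05536145]
tick S 0.02 [array([-0.04624998, -0.04966141]), array([-0.03995973, -0.03973603]), array([-0.04155243, -0.07870084]), array([-0.04159996, -0.0704739 ])]
tcp [ 0.00077848 -0.06509095]
```

Request:
{"api": "arm_command", "payload": {
  "plan": [-0.3,0,0,0,0,0,1,-0.3,0,0,0,0,0,1,0,0,0,0,0,0,1,0,0,0,0,0,0,1]
}}

```text
time: 11.62
tool_pos: [0.4476, 0.1672, 0.0334]
ee_rot: [3.139, -0.001, 1.32]
wrist_force: [5.4, -0.1, -3.0]
width: 0.0285
```

Run:
```python
from bench import cams
import cv2,numpy as np
b=cams.snapshot("scene")["pixels"][:,:,::-1].copy()
c=cv2.resize(b[225:255,325:365],None,fx=18,fy=18,interpolation=cv2.INTER_NEAREST)
cv2.imwrite("pics/c7.png",c)
cv2.imwrite("pics/b7.png",cv2.resize(b[150:290,220:430],None,fx=3.8,fy=3.8,interpolation=cv2.INTER_CUBIC))
```

```text
(no output)
```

View pics/c7.png

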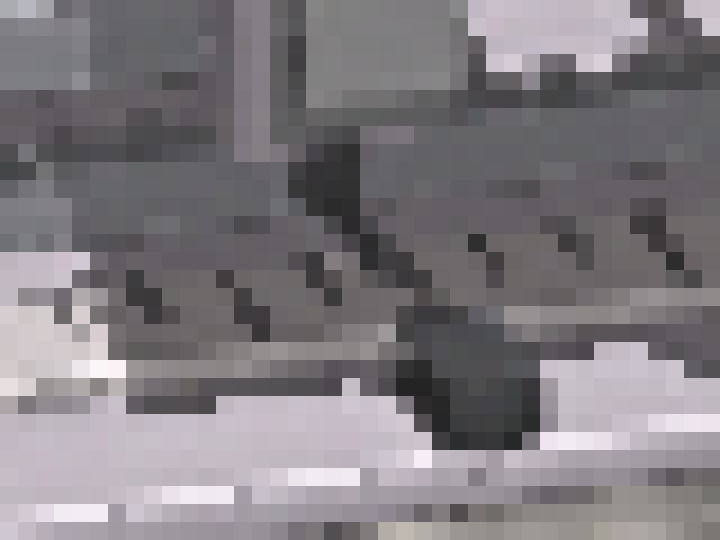

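View pics/b7.png

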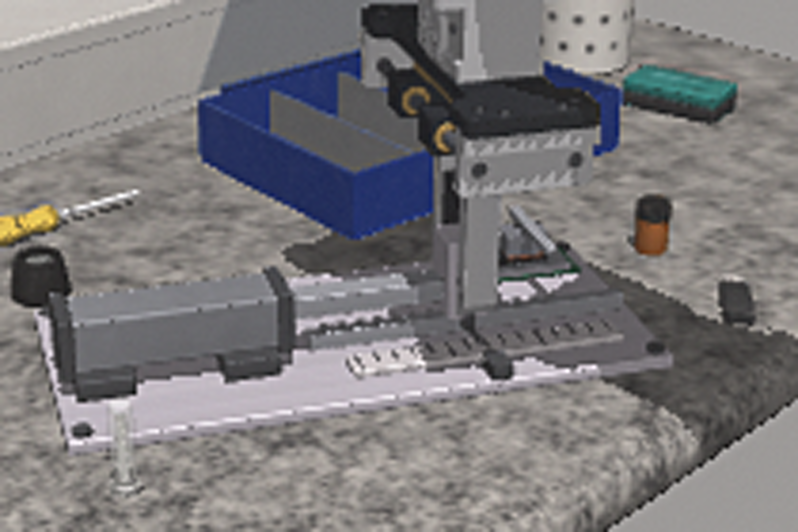

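```bash
cat > r.py <<'E'
import fit,cv2
from fit import *
p=r.x;c,s=np.cos(p[2]),np.sin(p[2])
def G(w): d=np.array(w[:2])-p[:2];return np.array([c*d[0]+s*d[1],-s*d[0]+c*d[1]]).round(4)
W=lambda x,y,z:[p[0]+c*x-s*y,p[1]+s*x+c*y,z]
for n,C,box,zt in(("top0",T,(250,264,308,322),.018),("scene0",S,(240,252,345,358),.018)):
    g=cv2.imread(f"pics/{n}.png").astype(int).max(2)
    y0,y1,x0,x1=box;m=g[y0:y1,x0:x1];w=np.clip((190-m)/110.,0,1)
    if n=="top0": print(m)
    Y,X=np.mgrid[y0:y1,x0:x1];ce=((X*w).sum()/w.sum(),(Y*w).sum()/w.sum());print(n,ce,[ (z,G(back(C,ce,z))) for z in(.010,.014,.018)])
    a=cv2.resize(cv2.imread("pics/%s.png"%n)[y0-12:y1+8,x0-25:x1+12],None,fx=15,fy=15,interpolation=cv2.INTER_NEAREST)
    P=lambda x,y,z:tuple(int(v) for v in ((proj(C,W(x,y,z))[0]-[x0-25,y0-12]+.5)*15))
    for k in range(0,9): cv2.line(a,P(-.036,-.005-.01*k,.012),P(-.022,-.005-.01*k,.012),(0,0,255),1)
    cy=-.0715
    for z in(.008,.018):
        pl=[P(-.039,cy,z),P(-.046,cy+.006,z),P(-.059,cy+.006,z),P(-.059,cy-.006,z),P(-.046,cy-.006,z)]
        cv2.polylines(a,[np.array(pl)],True,(0,255,0) if z>.01 else (255,128,0),1)
    cv2.imwrite(f"pics/ov_{n}.png",a);print(a.shape)
E
python3 r.py
```

```text
[[206 226 214 231 236 236 235 235 234 234 234 234 234 233]
 [228 224 215 228 232 226 219 222 236 236 235 235 235 234]
 [228 228 227 227 228 222 164 161 195 216 219 229 236 236]
 [229 229 228 228 228 176 109 101 120 159 219 227 232 214]
 [231 231 230 229 184  87  83  92 102 130 227 227 227 213]
 [232 232 231 230 125  82  83  90  78 108 228 228 228 228]
 [232 232 232 230 107  89  88  89  84  96 230 229 229 229]
 [231 231 231 211  94  87  88  90  98 161 231 231 230 230]
 [230 229 229 145  92  89  89  91 106 220 231 231 231 231]
 [230 232 230 108  93  91  91  93 106 230 231 230 230 231]
 [204 207 217 108  91  91  92  97  92 229 230 229 230 230]
 [193 189 192 111  96  97  94  86 159 232 231 230 229 229]
 [174 190 186 149 132 136 114  94 161 197 216 230 230 232]
 [132 167 172 168 162 164 154 142 152 153 176 200 187 201]]
top0 (np.float64(313.95019585898154), np.float64(257.8929304234285)) [(0.01, array([-0.0513, -0.0723])), (0.014, array([-0.0513, -0.0723])), (0.018, array([-0.0514, -0.0724]))]
(510, 765, 3)
scene0 (np.float64(350.617206601467), np.float64(245.52322738386312)) [(0.01, array([-0.0447, -0.0744])), (0.014, array([-0.0513, -0.0717])), (0.018, array([-0.0579, -0.0691]))]
(480, 750, 3)
```

View pics/ov_top0.png

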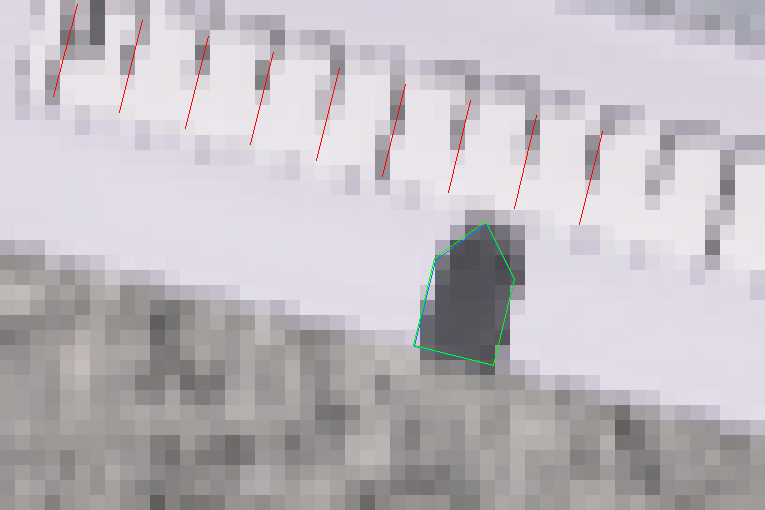

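View pics/ov_scene0.png

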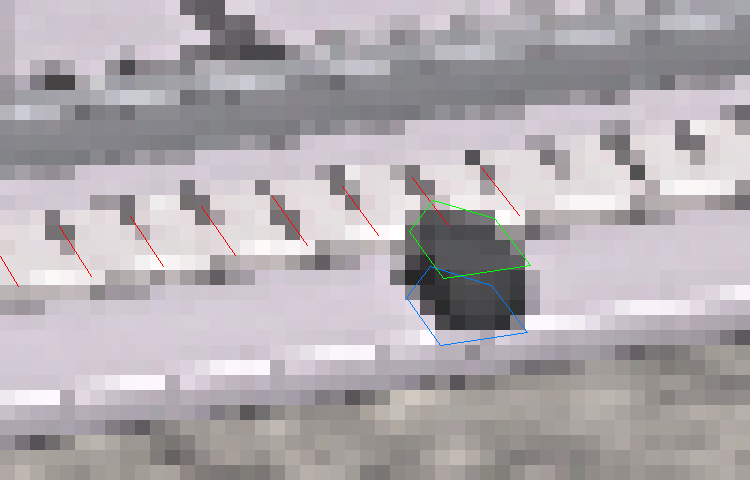

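```bash
cat >> r.py <<'E'
print("---")
q=lambda u,v:px(u,v,18,325,225)
for u in((385,265),(400,280),(410,290)): print(G(back(S,q(*u),.015)))
from bench import robot
o=robot.get_obs();print("tcp",G(o["tool_pos"]),o["qvel"].round(4))
E
python3 r.py | sed -n '/---/,$p'
```

```text
---
[-0.0263 -0.071 ]
[-0.03   -0.0714]
[-0.0325 -0.0717]
tcp [ 0.0008 -0.071 ] [-0.0016  0.0001 -0.0004 -0.0008  0.0001  0.002 ]
```

Request:
{"api": "arm_command", "payload": {
  "plan": [-0.08,0,0,0,0,0,1,0,0,0,0,0,0,1,0,0,0,0,0,0,1,0,0,0,0,0,0,1,0,0,0,0,0,0,1,0,0,0,0,0,0,1]
}}

```text
time: 12.62
tool_pos: [0.4474, 0.1665, 0.0334]
ee_rot: [3.139, -0.001, 1.32]
wrist_force: [5.5, 0.0, -3.7]
width: 0.0284
```

```bash
python3 r.py | tail -1
python3 - <<'E'
from bench import cams
import cv2
b=cams.snapshot("scene")["pixels"][:,:,::-1].copy()
cv2.imwrite("pics/c8.png",cv2.resize(b[215:255,320:370],None,fx=14,fy=14,interpolation=cv2.INTER_CUBIC))
E
```

```text
tcp [ 0.0008 -0.0717] [ 0.0006  0.0006 -0.0001  0.0002 -0.0005 -0.0004]
```

View pics/c8.png

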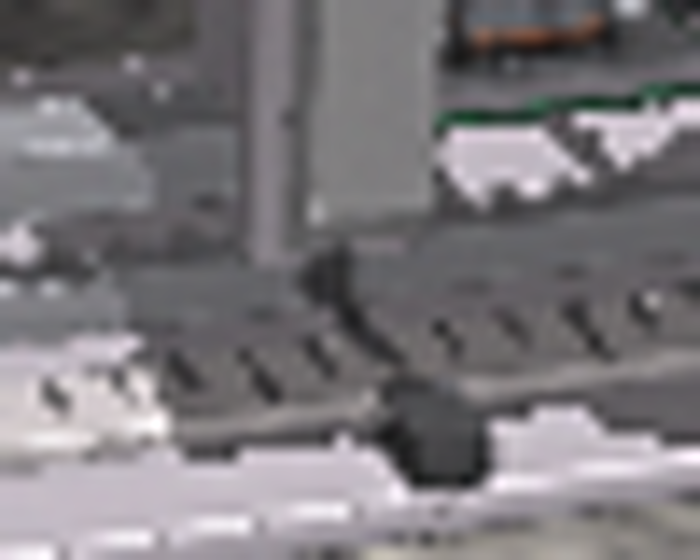

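```bash
python3 -c "
from bench import close_job;print(close_job())"
```

```text
the job is handed in; nothing more can be done
None
```

The job is handed in, with the arm holding the head, the button squeezed in and the pointer at the rider's point. No verdict is reported.

- **Relay:** I pressed it down with closed fingers to a hard stop. The fingertips stopped at about 33 mm at 20 N, which matches the stated home height, and the later pictures show it seated.
- **Head and button:** I gripped the head across its x faces. The opening held at 28.2–28.5 mm throughout, a little under the 29 mm given for the button in. I read that as the button fully in.
- **Pointer:** I drew the arm out about 62.5 mm, to about 12.6 s on the clock. The joints were at rest at the end. By my fit the pointer is at gauge y ≈ -72 mm and the rider's point at ≈ -72 mm. In the last picture the pointer tip meets the rider's wedge.
- **Loose things:** The loupe, jar, memory stick and vial looked unmoved in the last wide picture. The heat sink was outside that picture, and nothing went near it.

**Where checks disagreed:** The scene and top cameras differed by 1–2 mm along the scale, within the stated calibration. I relied mainly on the top view. Single readings of the rider's point ran from -67 to -74 mm, depending on the height I assumed for it. The silhouette fit gave about -72 mm in both cameras.

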